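# Load a sample vial into the bench reader

### The arm

A 6-joint arm with a two-finger parallel gripper is mounted at the origin on the work surface. World frame = base frame: x ahead of the robot, y to its left, z up, the work surface at z = 0. Lengths are in mm, angles in degrees, forces in N, time in s.
With the tool pointing down it reaches from about 350 to 925 mm from the base axis. Payload 6.4 kg.
Tool frame: the origin (TCP) lies on the centre line of the jaws, within the pads' length; the fingertips stand 14 mm ahead of it and the grasp point (between the pads) lies 5 mm behind it; z points along the fingers, y is the direction in which the jaws open and shut (so a half turn about z gives the same grasp; the last joint's range is limited). The gripper opens to 94 mm and grips with 3 to 60 N. Pads are 16 mm wide; open, the fingers measure 119 mm over their backs; the gripper's body (75 mm by 177 mm) begins 78 mm behind the grasp point.
Start: joints at [-76.496, 14.043, 89.255, -0, 76.702, -9.975], TCP at [258.983, -596.189, 219.455] pointing down, gripper open.
Joint ranges: [-179.41, 179.41], [-58.25, 129.5], [7.25, 145.43], [-54.29, 234.29], [11.92, 165.04], [-157.13, 157.13]. Speed limits (degrees/s): [147.25, 147.25, 180, 180, 180, 180].

### API

Orientations are given as [roll, pitch, yaw] about the fixed x, y, z axes, in that order (R = Rz(yaw) Ry(pitch) Rx(roll)).
In Python, from station import ctrl gives the robot as it stands.
- The arm moves only by the shell command python3 -m jog 'ROWS' [FORCE]. ROWS is JSON, a list that holds one entry, the list of rows, each a list of 7 numbers: the shift along the tool's x, y, z in units of 40 mm (1.0 is 40 mm), then the turn, a rotation vector about the tool's x, y, z in units of 5 degrees (1.0 is 5 degrees), then the opening, from 0 (shut) to 1 (fully open). A call has 1 to 8 rows; each row shifts and turns the commanded pose from where the row before left it, along the tool's axes as they then stand; what a row does not reach is not made up. A row lasts 1/8 s, in which the tool goes at most 62.5 mm and 10.7 degrees, less where a joint would pass 70% of its speed; a pose out of reach is approached as far as the arm can. A call is refused whole if a number of a shift passes 1 or a number of a turn 1, either way. A call with a gripper value outside its range is refused whole. The fingers move at their own pace and stop on an object; FORCE is the grip in N (left out, the last holds). Time passes only in rows, so rows that do not move let the fingers close. It gives the time, the measured TCP pose, the force and the opening at its end, in the units of the state.
- ctrl.read_state(): the state, without advancing time (a new reading comes with each control period).
- ctrl.grab_frame(name): name is "side" or "top" or "wrist"; returns a dict with "pixels" (400x640x3 uint8, blue, green, red), "depth" (400x640 float32, mm along the optical axis (not along the pixel's ray), 0 where there is no reading), "mtx" (3x3 intrinsics, pixels), "D" ([k1, k2, p1, p2, k3] as OpenCV has them; the pictures are not rectified), "rvec" (rotation vector, rad) and "tvec" (3), from world to camera coordinates, as OpenCV has them. Camera axes: x right, y down, z forward; pixel columns grow to the right and rows downward; lengths in mm; the calibration is good to about 2 mm. A picture is of the moment at which its call begins.
- ctrl.job_done(): hands the job in, once; it reports no verdict.
The state is a dict: "clock": time; "joint_positions": joint angles; "dq": joint speeds; "joint_efforts": joint torques, N m; "tcp_pos": TCP position; "ee_rot": TCP orientation; "contact_force": force on the tool from outside, world axes, zero at the start; "wrist_torque": the same for the moment, N m; "opening": opening from 0.0 (shut) to 1.0 (fully open).
Only numpy, scipy, OpenCV 4.12 (cv2) and the standard library are available. Lean on these libraries where they do the work, as an engineer would, in place of code of your own. Each camera call takes 0.05 s, during which the arm holds its last target. There are 200 camera calls.

### The job

The vial reader's tray has only been left on its first catch. Press the release key so the tray pops out, stand the small amber sample vial upright in the tray's well, then push the tray gently in, past the first catch, until it clicks fully home and stays shut. Handle the key, tray and glass gently (never more than about 25 newtons), do not drop or tip the vial, and leave the jar, tip box and timer alone.

Things in the scene. Friction and masses are not known exactly. Their poses are not given: they have to be found in the camera images.
- reader: White bench-top vial reader, fixed, 220 deep x 200 wide x 115 mm high, open at the front where the tray slides. Origin: bottom centre of its front face, at bench height. x axis: level, INTO the reader (front to back); y along the width; z up. The tray comes out towards the reader's -x. A grey display panel lies on the rear half of the top.
- tray (a joint): Sprung tray. Value in m: 0.085 fully out; 0.032 on the first catch (as found); home, where it clicks again, lies somewhere from 0.016 to 0, different each time and not measurable beforehand. A spring drives it out (3 N when out, 7 N in). Pushing in adds a latch ramp over about 14 to 7 mm before each catch (11 N in all, the key dips 6 mm), then eases; 1.5 mm past home is a hard stop.
- tray_front (a point): Centre of the outer face of the tray's grey front panel (96 wide x 80 high x 7 mm thick, from 8 to 88 mm above the bench), 45 mm above the bench; moves with the tray: reader x = -0.010 minus the tray value. A slow push (12 mm/s) at the panel's middle until about 14 N is felt meets the stop, past home, so it is latched; 1 to 2 mm further the 25 N that damage it are passed.
- well (a point): Centre of the floor of the tray's round well, 20 mm above the bench; moves with the tray. Well 29 mm across, 14 mm deep with a 2 mm chamfer, mouth 34 mm above the bench, in a black block 52 (along reader x) x 60 x 16 mm. It lies 47 mm behind the panel's outer face: reader x = 0.037 minus the tray value, so -0.048 when out, clear of the reader from above.
- release_top (a point): Centre of the top of the round grey release key, 24 mm across, on the reader's top near the front (reader x = 0.050, y = 0.060), 16 mm proud of it, 131 mm above the bench. It presses straight down against a spring, 2 N at first, 5 N at 8 mm, 7 N at its 12 mm end of travel, a hard stop; the tray is let go at about 4 mm. More than 25 N breaks it.
- vial: The sample vial: amber glass cylinder 25 mm in diameter with a white cap 24 mm in diameter, 60 mm high overall (glass up to 42 mm), 35 to 70 g. Origin: centre of its underside; z along its axis, up. It stands on the bench, out in front of the reader.
- jar: Bystander: reagent jar, 60 mm in diameter, 85 mm high. Origin: centre of its underside.
- tip_box: Bystander: box of pipette tips, 120 x 85 x 55 mm. Origin: centre of its underside.
- timer: Bystander: flat white bench timer, 65 x 62 x 20 mm. Origin: centre of its underside.
Mind the look-alikes: they are no part of the job. Several things look just like the vial: the one meant starts nearest to the robot's base.

How it is judged (in metres and radians):
On the way, in this order (a step that is already met when the one before it is completed fails the run):
1. the tray has popped out (value of joint tray above 0.075 m), for 0.1 s.
2. the vial stands upright in the well of the open tray, let go (horizontal distance between vial and well below 0.005 m and z of vial in the frame of well below 0.004 m and angle between vial's own z axis and vertical below 0.15 rad and contact force between the fingers and vial below 0.05 N and value of joint tray above 0.05 m), for 0.2 s.
At the end, for the whole second after the job is handed in: The tray is latched fully home, past the first catch (tray value below 20 mm, staying there by itself), with the vial standing at rest on the floor of the well (within 5 mm of its centre, less than 4 mm above its floor, tilted less than 0.15 rad) (value of joint tray below 0.02 m and horizontal distance between vial and well below 0.005 m and z of vial in the frame of well below 0.004 m and angle between vial's own z axis and vertical below 0.15 rad and linear speed of vial below 0.02 m/s and velocity of joint tray below 0.01 m/s); the robot touches nothing.
It fails at once if the tray or the release key is pushed with more than 25 N (contact force between any of the fingers, the arm and tray above 25 N or contact force between any of the fingers, the arm and release above 25 N).
It fails at once if the vial is pressed against the tray with more than 25 N (contact force between vial and tray above 25 N).
It fails at once if the vial is tipped by more than 0.7 rad (angle between vial's own z axis and vertical above 0.7 rad).
It fails at once if the vial is dropped (falls freely by more than about 12 mm) (linear speed of vial above 0.5 m/s and contact force between the fingers and vial below 0.01 N).
It fails at once if the jar, tip box or timer is moved by more than 20 mm (distance of any of jar, tip_box, timer from where it was at the start of the episode above 0.02 m).
It also fails if it takes over 67 s, if anything falls off the work surface, if the arm or the gripper's body presses on something with over 40 N, if the wrist force passes 120 N, or if a joint passes its speed limit or range.

## Working session

There is one attempt and no reset: what is moved stays moved. The work goes in short steps, Python scripts to look and compute and a shell command to move; the robot and the scene stay as the last step left them, time stands still between calls to the robot, and variables do not carry over. Pictures are saved under pics/ and viewed, about 8 in all and at most 12, crops included, and the job is handed in when it is done.

```bash
mkdir -p pics; ls
python3 - <<'E'
from station import ctrl
import cv2,pickle
print(ctrl.read_state())
for n in("top","side"):
    f=ctrl.grab_frame(n);cv2.imwrite(f"pics/{n}0.png",f["pixels"]);pickle.dump(f,open(f"{n}.pkl","wb"))
    print(n,f["rvec"],f["tvec"],f["mtx"])
E
```

```text
pics
{'clock': 0.0, 'joint_positions': array([-7.64932061e+01,  1.40822766e+01,  8.93251876e+01,  4.58845468e-04,
        7.67039596e+01, -9.97542030e+00]), 'dq': array([ 0.00324024, -0.0211012 ,  0.04739055, -0.0308866 , -0.02421967,
        0.03257414]), 'joint_efforts': array([-2.58232003e-04, -4.15836954e+01, -3.14604878e+01,  6.84478506e-02,
        3.31756531e-02, -1.34095649e-04]), 'tcp_pos': array([ 258.86705803, -595.58531052,  218.36333652]), 'ee_rot': array([-1.79890338e+02, -1.97410652e-02,  2.34820894e+01]), 'contact_force': array([-0.34712048,  0.32871612, -0.54137885]), 'wrist_torque': array([-0.02973139, -0.00996608,  0.02022835]), 'opening': 1.0021390833893427}
top [ 2.13948502 -2.08159652  0.22594572] [109.06660833 613.44404082 859.67501463] [[386.15334621   0.         329.78629972]
 [  0.         386.15334621 201.70549638]
 [  0.           0.           1.        ]]
side [ 0.89792151 -2.5306094   1.06788301] [557.06480445 266.39500207 686.54114901] [[393.38627231   0.         323.0261119 ]
 [  0.         393.38627231 197.4464027 ]
 [  0.           0.           1.        ]]
```

View pics/top0.png

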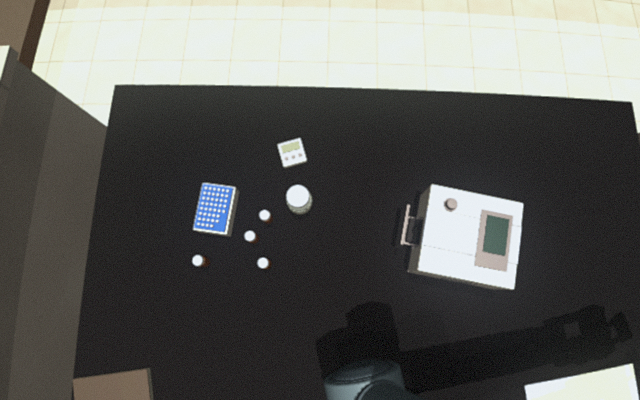

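View pics/side0.png

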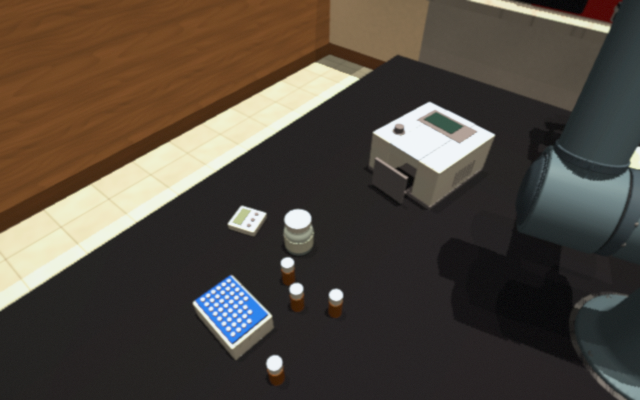

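The top view shows four vial-like objects, with caps at (264,215), (250,236), (263,263) and (198,260). The reader is at about (465,237), with its key at (451,204) and the tray panel at (406,226). I'll convert these to world coordinates.

```bash
cat > h.py <<'E'
import numpy as np,cv2,pickle
def rt(f): return cv2.Rodrigues(np.asarray(f["rvec"],float))[0],np.asarray(f["tvec"],float).ravel()
def cloud(f):
    R,t=rt(f);h,w=f["depth"].shape
    u,v=np.meshgrid(np.arange(w),np.arange(h))
    n=cv2.undistortPoints(np.stack([u,v],-1).reshape(-1,1,2).astype(float),f["mtx"],f["D"]).reshape(h,w,2)
    d=f["depth"][...,None]
    P=(np.concatenate([n*d,d],-1)-t)@R
    P[f["depth"]==0]=np.nan
    return P
def ray(f,u,v,z):
    R,t=rt(f);n=cv2.undistortPoints(np.array([[[u,v]]],float),f["mtx"],f["D"]).ravel()
    d=R.T@np.r_[n,1];c=-R.T@t
    return c+d*(z-c[2])/d[2]
E
python3 - <<'E'
from h import *
np.set_printoptions(precision=1,suppress=True)
f=pickle.load(open("top.pkl","rb"));P=cloud(f);g=f["pixels"].astype(int)
for u,v in[(264,215),(250,236),(263,263),(198,260)]:
    p=P[v-9:v+10,u-9:u+10];b=g[v-9:v+10,u-9:u+10].min(-1)
    m=(b>130);vv,uu=np.nonzero(m)
    r=ray(f,uu.mean()+u-9,vv.mean()+v-9,60)
    print((u,v),m.sum(),np.median(p[m],0),r,"dist",np.hypot(*r[:2]))
Q=P.reshape(-1,3)
for nm,x in(("jar",(298,197)),("timer",(292,152)),("box",(215,209)),("key",(451,204)),("top",(440,250))):print(nm,P[x[1],x[0]])
s=P[170:300,395:530]; m=(abs(s[...,2]-115)<5)&(g[170:300,395:530].min(-1)>150)
pts=s[m][:,:2].astype(np.float32);
R=cv2.minAreaRect(pts);print("top rect",R,cv2.boxPoints(R))
k=(s[...,2]>124)&(s[...,2]<140);print("key",k.sum(),s[k].mean(0))
for z0 in(5,60,95): 
  k=(s[...,2]>z0)&(s[...,2]<z0+30)
m2=P[200:250,398:413];k=(m2[...,2]>75)&(m2[...,2]<100);print("panel top",k.sum(),cv2.minAreaRect(m2[k][:,:2].astype(np.float32)))
# side cam
f=pickle.load(open("side.pkl","rb"));P=cloud(f);print('side',P[300,336],P[295,336],P[370,275],P[128,399],P[140,430])
top=(abs(P[...,2]-115)<4)&(f["pixels"].min(-1)>150);R=cv2.minAreaRect(P[top][:,:2].astype(np.float32));print(R)
E
```

```text
(264, 215) 88 [576.  282.5  60.7] [575.3 282.4  60. ] dist 640.9258896042545
(250, 236) 90 [524.9 314.2  59.7] [524.  314.1  60. ] dist 610.9900001608645
(263, 263) 90 [462.5 279.6  60.6] [461.6 279.4  60. ] dist 539.5846448362116
(198, 260) 95 [nan nan nan] [462.2 434.6  60. ] dist 634.4347386586624
jar [615.1 200.7  84.8]
timer [749.1 227.3  18.8]
box [586.2 403.2  56.2]
key [ 598.1 -145.1  132.2]
top [ 496.6 -122.3  114.2]
top rect ((530.998046875, -196.3864288330078), (220.94863891601562, 201.18104553222656), 79.7864761352539) [[ 412.4 -287.3]
 [ 610.4 -322.9]
 [ 649.6 -105.5]
 [ 451.6  -69.8]]
key 99 [ 600.3 -146.   131.6]
panel top 158 ((557.8060302734375, -49.182861328125), (7.713866710662842, 96.02460479736328), 79.52739715576172)
side [454.1 289.1  60.1] [460.5 280.8  59.2] [452.8 443.1  60.1] [ 596.2 -139.2  129.4] [ 524.3 -165.8  112.7]
((531.3929443359375, -195.29931640625), (223.03164672851562, 202.44985961914062), 79.58345031738281)
```

The four candidates, as world xy and distance from the base:

| Pixel | World xy (mm) | Distance (mm) |
|---|---|---|
| (263,263) | (462,279) | 540 |
| (250,236) | (524,314) | 611 |
| (198,260) | (462,435) | 634 |
| (264,215) | (575,282) | 641 |

The vial is the one at (263,263), nearest by 71 mm. I'll confirm it in a wrist crop before grasping. The key comes first.

```bash
cat > go.py <<'E'
# python3 go.py x y z yaw : remaining shift in tool units, yaw turn in units
import sys,numpy as np
from scipy.spatial.transform import Rotation as R
from station import ctrl
s=ctrl.read_state();x,y,z,w=map(float,sys.argv[1:])
r=R.from_euler("xyz",s["ee_rot"],degrees=True)
d=r.inv().apply(np.array([x,y,z])-s["tcp_pos"])/40
print("t",round(s["clock"],2),"tcp",s["tcp_pos"].round(1),"rot",s["ee_rot"].round(1),"F",s["contact_force"].round(1),"op",round(s["opening"],3))
print("shift",d.round(3),"turn",((r.inv()*R.from_euler("xyz",[180,0,w],degrees=True)).as_rotvec(True)/5).round(2))
E
python3 -m jog '[[[0.5,-0.28,0,0,0,0,0],[0.95,-0.53,0,0,0,0,0],[0.95,-0.53,0,0,0,0,0],[0.95,-0.53,0,0,0,0,0],[0.95,-0.53,0,0,0,0,0],[0.95,-0.53,0,0,0,0,0],[0.95,-0.53,0,0,0,0,0],[0.95,-0.53,0,0,0,0,0]]]' 10
python3 -m jog '[[[0.95,-0.53,0,0,0,0,0],[0.95,-0.53,0,0,0,0,0],[0.95,-0.53,0,0,0,0,0],[0.95,-0.53,0,0,0,0,0],[0.95,-0.53,0,0,0,0,0],[0.5,-0.28,0,0,0,0,0],[0,0,0,0,0,0,0],[0,0,0,0,0,0,0]]]'
python3 go.py 600.5 -146.7 150 23.5
```

```text
clock: 1.1
tcp_pos: [458.6, -333.1, 219.3]
ee_rot: [-180.0, -0.0, 23.5]
contact_force: [-0.3, -0.6, 0.5]
opening: 0.187
clock: 2.1
tcp_pos: [603.0, -145.4, 219.3]
ee_rot: [180.0, 0.0, 23.4]
contact_force: [0.6, -0.6, 0.7]
opening: 0.007
t 2.1 tcp [ 603.  -145.4  219.3] rot [180.    0.   23.4] F [ 0.6 -0.6  0.7] op 0.007
shift [-0.07   0.005  1.733] turn [ 0.    0.01 -0.01]
```

```bash
python3 -m jog '[[[-0.07,0,0.6,0,0,0,0],[0,0,0.7,0,0,0,0],[0,0,0.3,0,0,0,0],[0,0,0.13,0,0,0,0],[0,0,0,0,0,0,0]]]'
python3 -m jog '[[[0,0,0.06,0,0,0,0],[0,0,0.06,0,0,0,0],[0,0,0.06,0,0,0,0],[0,0,0.04,0,0,0,0],[0,0,0,0,0,0,0]]]'
```

```text
clock: 2.72
tcp_pos: [601.3, -146.3, 150.8]
ee_rot: [180.0, -0.0, 23.4]
contact_force: [-0.1, -1.1, -0.0]
opening: 0.007
clock: 3.35
tcp_pos: [601.0, -145.8, 141.3]
ee_rot: [-180.0, 0.0, 23.5]
contact_force: [0.4, 0.3, -0.1]
opening: 0.004
```

```bash
python3 -m jog '[[[0,0,0.04,0,0,0,0],[0,0,0.04,0,0,0,0],[0,0,0,0,0,0,0]]]'
```

```text
clock: 3.72
tcp_pos: [601.1, -145.7, 138.5]
ee_rot: [-180.0, 0.0, 23.5]
contact_force: [-1.8, 0.9, 4.5]
opening: 0.007
```

Run:
```python
from station import ctrl
from h import *
f=ctrl.grab_frame("top");P=cloud(f)
s=P[190:260,370:425];k=(s[...,2]>75)&(s[...,2]<100);print("panel",k.sum(),cv2.minAreaRect(s[k][:,:2].astype(np.float32)))
print(ctrl.read_state()["contact_force"])
```

```text
panel 216 ((550.4367065429688, -40.01893615722656), (98.0494613647461, 131.22695922851562), 79.25403594970703)
[-1.47266772  0.50690118  4.45648778]
```

```bash
cat > tray.py <<'E'
from station import ctrl
from h import *
O=np.array([550.6,-87.7]);X=np.array([-.1774,-.984]);Y=np.array([.984,-.1774])
def tray(f,show=True):
    P=cloud(f).reshape(-1,3);d=P[:,:2]-O;a=d@X;b=d@Y
    k=(abs(b)<60)&(a<-20)&(a>-150)&(P[:,2]>78)&(P[:,2]<96)
    print("panel n",k.sum(),"x pct",np.percentile(a[k],[5,50,95]).round(1),"y range",np.percentile(b[k],[2,98]).round(1),"tray~",round(-13.5-np.median(a[k]),1))
if __name__=="__main__":
    tray(ctrl.grab_frame("top"));
E
python3 tray.py; python3 -m jog '[[[0,0,-0.4,0,0,0,0],[0,0,-0.7,0,0,0,0],[0,0,-0.7,0,0,0,0],[0,0,0,0,0,0,0.5]]]'; python3 tray.py
```

```text
panel n 137 x pct [-95.3 -92.5 -89. ] y range [-46.2  45.2] tray~ 79.0
clock: 4.32
tcp_pos: [602.5, -146.5, 213.4]
ee_rot: [179.8, -0.2, 23.5]
contact_force: [-0.3, -0.3, -0.1]
opening: 0.081
panel n 137 x pct [-95.3 -92.4 -89. ] y range [-46.4  45.8] tray~ 78.9
```

Tray popped out, with the panel centre at reader x = -92.4, a value of about 86. Next is the vial, turning the yaw to 80 on the way.

```bash
python3 -m jog '[[[0.08,-0.92,0,0,0,-1,0.5],[0.16,-0.91,0,0,0,-1,0.5],[0.24,-0.89,0,0,0,-1,0.5],[0.32,-0.86,0,0,0,-1,0.5],[0.39,-0.83,0,0,0,-1,0.5],[0.46,-0.80,0,0,0,-1,0.5],[0.53,-0.75,0,0,0,-1,0.5],[0.59,-0.70,0,0,0,-1,0.5]]]'
python3 -m jog '[[[0.65,-0.65,0,0,0,-1,0.5],[0.71,-0.59,0,0,0,-1,0.5],[0.5,-0.35,0,0,0,-1,0.5],[0,0,0,0,0,-0.26,0.5],[0,0,0,0,0,0,0.5]]]'
python3 go.py 461.6 279.4 130 79.8
python3 - <<'E'
from station import ctrl
from h import *
f=ctrl.grab_frame("wrist");pickle.dump(f,open("wrist.pkl","wb"));cv2.imwrite("pics/w1.png",f["pixels"])
R,t=rt(f)
for p in[(461.6,279.4),(524.4,314.2),(575.5,282.4),(462,434.6)]:print(p,cv2.projectPoints(np.array([[*p,60.]]),f["rvec"],f["tvec"],f["mtx"],f["D"])[0].round(0).ravel())
E
```

```text
clock: 5.38
tcp_pos: [506.8, 134.6, 208.3]
ee_rot: [-179.8, 0.1, 63.6]
contact_force: [1.1, 0.2, 0.4]
opening: 0.5
clock: 6.0
tcp_pos: [477.1, 226.0, 209.3]
ee_rot: [-179.9, 0.1, 79.7]
contact_force: [0.3, -0.4, 0.7]
opening: 0.5
t 6.0 tcp [477.1 226.  209.3] rot [-1.799e+02  1.000e-01  7.970e+01] F [ 0.3 -0.4  0.7] op 0.5
shift [ 1.245 -0.616  1.981] turn [-0.02  0.01 -0.02]
(461.6, 279.4) [297. 135.]
(524.4, 314.2) [357.  85.]
(575.5, 282.4) [416. 110.]
(462, 434.6) [260. -50.]
```

View pics/w1.png

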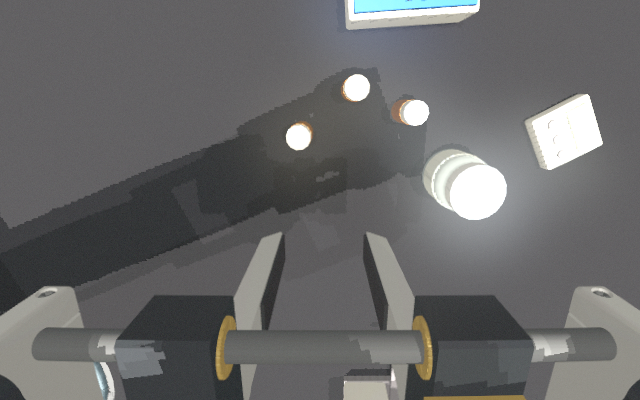

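The wrist view shows caps at (299,136), (356,88) and (413,112), which match the projected positions. (299,136) is the one nearest the base. I'll check it in one enlarged crop and refine its position.

Run:
```python
from h import *
f=pickle.load(open("wrist.pkl","rb"));g=f["pixels"]
c=cv2.resize(g[60:190,230:450],None,fx=3.5,fy=3.5,interpolation=cv2.INTER_CUBIC);cv2.imwrite("pics/w1c.png",c)
P=cloud(f)
m=(g[110:160,275:325].min(-1)>150);vv,uu=np.nonzero(m);p=P[110:160,275:325][m]
print(m.sum(),np.nanmedian(p,0),ray(f,uu.mean()+275,vv.mean()+110,60))
b,_=cv2.findNonZero(m.astype(np.uint8)),0
(c,r)=cv2.minEnclosingCircle(b);print(c,r,ray(f,c[0]+275,c[1]+110,60))
```

```text
521 [462.37964524 277.57399489  60.50669127] [462.33237896 277.58705301  60.        ]
(23.324562072753906, 26.85087776184082) 13.126523971557617 [462.56188685 277.4267351   60.        ]
```

View pics/w1c.png

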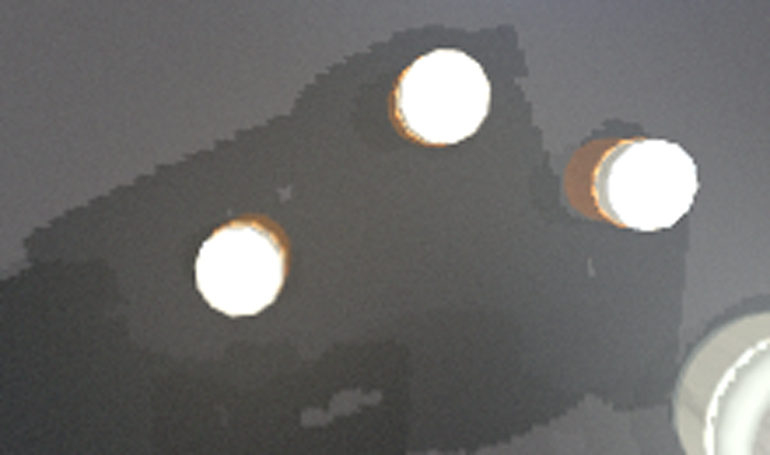

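The crop shows a white-capped amber vial at crop (240,270), which is the target. I move over it and down.

```bash
python3 -m jog '[[[0.6,-0.3,0.3,0,0,0,0.5],[0.61,-0.29,0.5,0,0,0,0.5],[0,0,0.5,0,0,0,0.5],[0,0,0.4,0,0,0,0.5],[0,0,0,0,0,0,0.5]]]'
python3 go.py 462.3 278 36 79.8
```

```text
clock: 6.68
tcp_pos: [462.2, 277.5, 140.8]
ee_rot: [-179.9, 0.1, 79.7]
contact_force: [-0.2, 0.0, -0.1]
opening: 0.5
t 6.67 tcp [462.2 277.5 140.8] rot [-1.799e+02  1.000e-01  7.970e+01] F [-0.2  0.  -0.1] op 0.5
shift [0.016 0.007 2.621] turn [-0.03  0.02 -0.02]
```

```bash
python3 -m jog '[[[0.01,0,0.5,0,0,0,0.5],[0,0,0.6,0,0,0,0.5],[0,0,0.6,0,0,0,0.5],[0,0,0.5,0,0,0,0.5],[0,0,0.3,0,0,0,0.5],[0,0,0.12,0,0,0,0.5],[0,0,0,0,0,0,0.5]]]'
python3 -m jog '[[[0,0,0,0,0,0,0.4],[0,0,0,0,0,0,0.32],[0,0,0,0,0,0,0.28],[0,0,0,0,0,0,0.24],[0,0,0,0,0,0,0.2],[0,0,0,0,0,0,0.2],[0,0,0,0,0,0,0.2]]]' 12
python3 go.py 462.3 278 36 79.8
```

```text
clock: 7.55
tcp_pos: [463.2, 279.0, 37.9]
ee_rot: [180.0, -0.0, 79.8]
contact_force: [0.8, -0.6, -0.4]
opening: 0.498
clock: 8.43
tcp_pos: [462.8, 279.0, 37.6]
ee_rot: [-180.0, -0.0, 79.8]
contact_force: [-1.7, -0.5, 3.8]
opening: 0.263
t 8.43 tcp [462.8 279.   37.6] rot [-180.    -0.    79.8] F [-1.7 -0.5  3.8] op 0.263
shift [-0.028 -0.007  0.04 ] turn [-0. -0. -0.]
```

Gripped: opening 24.7 mm. I lift and carry it to a viewpoint where the wrist camera sees the well.

```bash
python3 -m jog '[[[0,0,-0.2,0,0,0,0.2],[0,0,-0.5,0,0,0,0.2],[0,0,-0.8,0,0,0,0.2],[0,0,-0.9,0,0,0,0.2],[0,0,-0.9,0,0,0,0.2],[-0.2,0.1,-0.7,0,0,0,0.2],[-0.5,0.25,-0.4,0,0,0,0.2],[-0.8,0.4,-0.2,0,0,0,0.2]]]'
python3 -m jog '[[[-0.85,0.42,0,0,0,0,0.2],[-0.85,0.42,0,0,0,0,0.2],[-0.85,0.42,0,0,0,0,0.2],[-0.85,0.42,0,0,0,0,0.2],[-0.85,0.42,0,0,0,0,0.2],[-0.85,0.42,0,0,0,0,0.2],[-0.85,0.42,0,0,0,0,0.2],[-0.6,0.3,0,0,0,0,0.2]]]'
python3 -m jog '[[[-0.35,0.2,0,0,0,0,0.2],[0,0,0,0,0,0,0.2],[0,0,0,0,0,0,0.2]]]'
python3 go.py 559.1 -40.5 200 79.8
python3 - <<'E'
from station import ctrl
from h import *
f=ctrl.grab_frame("wrist");pickle.dump(f,open("wrist2.pkl","wb"));cv2.imwrite("pics/w2.png",f["pixels"])
print(cv2.projectPoints(np.array([[559.1,-40.5,34],[567.5,5.8,88],[600.5,-147,131]]),f["rvec"],f["tvec"],f["mtx"],f["D"])[0].round(0).reshape(-1,2))
E
```

```text
clock: 9.43
tcp_pos: [482.2, 214.4, 223.0]
ee_rot: [179.9, -0.0, 79.9]
contact_force: [-0.4, -0.3, -1.1]
opening: 0.26
clock: 10.42
tcp_pos: [562.9, -68.0, 221.5]
ee_rot: [180.0, 0.0, 79.7]
contact_force: [-0.1, 1.0, -1.3]
opening: 0.261
clock: 10.8
tcp_pos: [567.9, -80.7, 221.4]
ee_rot: [-180.0, -0.0, 79.8]
contact_force: [0.3, 1.0, -0.1]
opening: 0.26
t 10.8 tcp [567.9 -80.7 221.4] rot [-180.    -0.    79.8] F [ 0.3  1.  -0.1] op 0.26
shift [ 0.949 -0.394  0.535] turn [-0. -0.  0.]
[[308. 143.]
 [305.  96.]
 [373. 268.]]
```

View pics/w2.png

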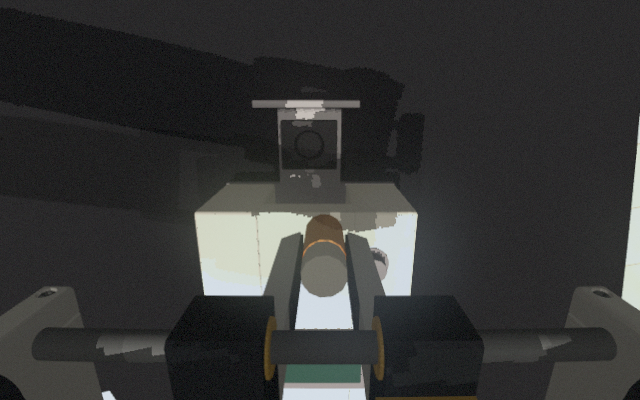

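The well's ring shows at about (310,145), against a prediction of (308,143), with the panel behind it at (305,103). The vial hangs straight between the pads. I'll refine the well centre from depth.

Run:
```python
from h import *
from tray import O,X,Y,tray
f=pickle.load(open("wrist2.pkl","rb"));P=cloud(f);tray(f)
s=P[112:172,275:345];z=s[...,2]
d=s[...,:2]-O;a=d@X;b=d@Y
k=(abs(z-34.5)<4);print("block n",k.sum(),"a",np.percentile(a[k],[1,99]).round(1),"b",np.percentile(b[k],[1,99]).round(1),np.median(z[k]))
w=(z<27)&(z>12)&(abs(a+48)<22)&(abs(b)<22)
print("floor",w.sum(),"a",np.percentile(a[w],[2,50,98]).round(1),"b",np.percentile(b[w],[2,50,98]).round(1),np.median(z[w]),s[w].mean(0))
g=f["pixels"][112:172,275:345]
c=cv2.resize(cv2.convertScaleAbs(g,alpha=2.2),None,fx=8,fy=8,interpolation=cv2.INTER_CUBIC);cv2.imwrite("pics/w2c.png",c)
```

```text
panel n 862 x pct [-91.9 -88.6 -86. ] y range [-45.5  46. ] tray~ 75.1
block n 2175 a [-70.8 -19.2] b [-29.2  29.9] 34.527867110667586
floor 536 a [-57.  -43.9 -31.3] b [-13.2   0.1  12.5] 20.6930930499068 [558.28706463 -44.17442271  20.86531696]
```

View pics/w2c.png

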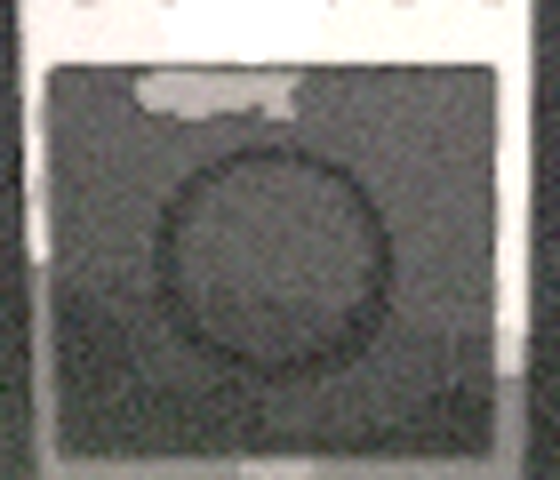

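```bash
python3 - <<'E'
from h import *
f=pickle.load(open("wrist2.pkl","rb"));P=cloud(f);s=P[200:305,295:355];z=s[...,2]
print("well ray",ray(f,309.4,144.9,34).round(1))
k=(z>238)&(z<250);q=s[k];print("cap top",k.sum(),np.median(z[k]),q.mean(0).round(1),cv2.minEnclosingCircle(q[:,:2].astype(np.float32)))
k=(z>184)&(z<222)&(abs(s[...,0]-568)<25)&(abs(s[...,1]+80)<25);q=s[k]
from scipy.optimize import least_squares
for r in(12.5,):
  o=least_squares(lambda p:np.hypot(q[:,0]-p[0],q[:,1]-p[1])-r,[568,-85],loss="soft_l1");print("glass fit",k.sum(),o.x.round(1),o.cost)
E
python3 -m jog '[[[0.45,-0.2,0.3,0,0,0,0.2],[0.48,-0.19,0.5,0,0,0,0.2],[0,0,0.6,0,0,0,0.2],[0,0,0.7,0,0,0,0.2],[0,0,0.6,0,0,0,0.2],[0,0,0.4,0,0,0,0.2],[0,0,0.13,0,0,0,0.2],[0,0,0,0,0,0,0.2]]]'
python3 go.py 559.1 -41.5 92 79.8
python3 - <<'E'
from station import ctrl
from h import *
f=ctrl.grab_frame("side");pickle.dump(f,open("side3.pkl","wb"))
u,v=cv2.projectPoints(np.array([[559.1,-40.5,50.]]),f["rvec"],f["tvec"],f["mtx"],f["D"])[0].ravel().astype(int);print(u,v)
cv2.imwrite("pics/s3.png",cv2.resize(cv2.convertScaleAbs(f["pixels"][v-50:v+50,u-65:u+65],alpha=1.6),None,fx=6,fy=6,interpolation=cv2.INTER_CUBIC))
E
```

```text
well ray [559.9 -43.1  34. ]
cap top 1980 244.01708607657486 [568.8 -81.2 243.7] ((569.1376342773438, -80.81800842285156), 16.21224594116211)
glass fit 1016 [568.3 -83.3] 640.799910518063
clock: 11.85
tcp_pos: [559.5, -41.8, 92.4]
ee_rot: [180.0, -0.0, 79.8]
contact_force: [0.4, 1.0, -0.4]
opening: 0.261
t 11.85 tcp [559.5 -41.8  92.4] rot [180.   -0.   79.8] F [ 0.4  1.  -0.4] op 0.261
shift [ 0.006 -0.01   0.011] turn [ 0. -0. -0.]
385 180
```

View pics/s3.png

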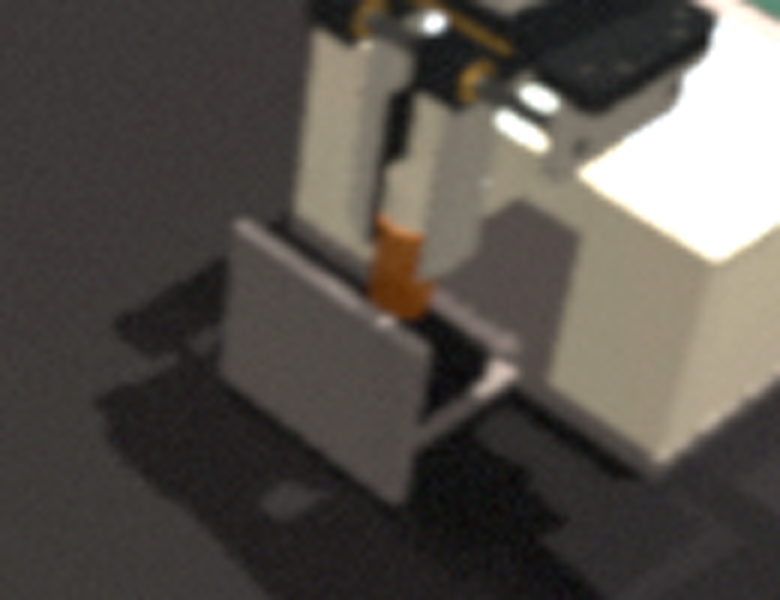

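The side view shows the vial hanging vertically over the black block, clear of the panel and the reader. The camera estimates for the well centre average out within about 1 mm of this spot, so I descend slowly and watch the force.

```bash
python3 -m jog '[[[0.01,-0.01,0.15,0,0,0,0.2],[0,0,0.15,0,0,0,0.2],[0,0,0.12,0,0,0,0.2],[0,0,0,0,0,0,0.2]]]'
python3 -m jog '[[[0,0,0.06,0,0,0,0.2],[0,0,0.06,0,0,0,0.2],[0,0,0,0,0,0,0.2]]]'
python3 -m jog '[[[0,0,0.05,0,0,0,0.2],[0,0,0.05,0,0,0,0.2],[0,0,0,0,0,0,0.2]]]'
```

```text
clock: 12.4
tcp_pos: [558.6, -41.6, 74.8]
ee_rot: [-179.9, -0.0, 79.8]
contact_force: [0.2, -0.2, -1.1]
opening: 0.26
clock: 12.78
tcp_pos: [558.9, -41.6, 70.5]
ee_rot: [-180.0, -0.0, 79.8]
contact_force: [-0.1, -1.0, -1.1]
opening: 0.26
clock: 13.15
tcp_pos: [558.9, -41.6, 66.4]
ee_rot: [-180.0, -0.0, 79.8]
contact_force: [-0.5, -0.2, 0.1]
opening: 0.261
```

```bash
python3 -m jog '[[[0,0,0.05,0,0,0,0.2],[0,0,0.05,0,0,0,0.2],[0,0,0.04,0,0,0,0.2],[0,0,0,0,0,0,0.2]]]'
python3 -m jog '[[[0,0,0.03,0,0,0,0.2],[0,0,0.03,0,0,0,0.2],[0,0,0,0,0,0,0.2]]]'
```

```text
clock: 13.65
tcp_pos: [558.9, -41.6, 60.8]
ee_rot: [-180.0, -0.0, 79.8]
contact_force: [-0.7, -0.8, -0.9]
opening: 0.263
clock: 14.02
tcp_pos: [558.9, -41.6, 58.6]
ee_rot: [-180.0, -0.0, 79.8]
contact_force: [-0.0, -0.2, -0.2]
opening: 0.257
```

```bash
python3 -m jog '[[[0,0,0.02,0,0,0,0.2],[0,0,0.02,0,0,0,0.2],[0,0,0,0,0,0,0.2]]]'
python3 go.py 559 -41.5 57.6 79.8
```

```text
clock: 14.4
tcp_pos: [559.1, -41.7, 57.6]
ee_rot: [-180.0, 0.0, 79.8]
contact_force: [-1.4, 0.7, 4.9]
opening: 0.265
t 14.4 tcp [559.1 -41.7  57.6] rot [-180.     0.    79.8] F [-1.4  0.7  4.9] op 0.265
shift [ 0.003 -0.004 -0.   ] turn [-0.  0. -0.]
```

It touched the floor at the expected depth (4.9 N). I release and rise.

```bash
python3 -m jog '[[[0,0,0,0,0,0,0.28],[0,0,0,0,0,0,0.32],[0,0,0,0,0,0,0.4],[0,0,0,0,0,0,0.5],[0,0,0,0,0,0,0.5]]]'
python3 -m jog '[[[0,0,-0.3,0,0,0,0.5],[0,0,-0.6,0,0,0,0.5],[0,0,-0.8,0,0,0,0.5],[0,0,-0.8,0,0,0,0.5],[0,0,-0.6,0,0,0,0.5],[0,0,0,0,0,0,0.5]]]'
python3 -m jog '[[[-0.5,0,0,0,0,0,0.5],[-0.5,0,0,0,0,0,0.5],[0,0,0,0,0,0,0.5]]]'
python3 - <<'E'
from station import ctrl
from h import *
f=ctrl.grab_frame("wrist");pickle.dump(f,open("w4.pkl","wb"));cv2.imwrite("pics/w4.png",f["pixels"])
P=cloud(f).reshape(-1,3);k=(abs(P[:,2]-80)<4)&(np.hypot(P[:,0]-559,P[:,1]+42)<20);print(k.sum(),P[k].mean(0),np.median(P[k][:,2]))
from tray import tray
tray(f)
E
```

```text
clock: 15.02
tcp_pos: [559.0, -41.6, 57.0]
ee_rot: [-180.0, 0.0, 79.8]
contact_force: [-0.4, -0.4, 0.4]
opening: 0.497
clock: 15.78
tcp_pos: [560.6, -42.0, 184.1]
ee_rot: [179.7, 0.0, 79.8]
contact_force: [-0.1, -0.3, 0.3]
opening: 0.499
clock: 16.15
tcp_pos: [551.1, -82.8, 180.0]
ee_rot: [-179.9, -0.0, 79.6]
contact_force: [-0.3, 0.2, -0.7]
opening: 0.498
648 [559.45075779 -43.73528761  80.52332442] 80.55749889266271
panel n 1889 x pct [-91.8 -86.8 -37.9] y range [-44.5  44.9] tray~ 73.3
```

View pics/w4.png

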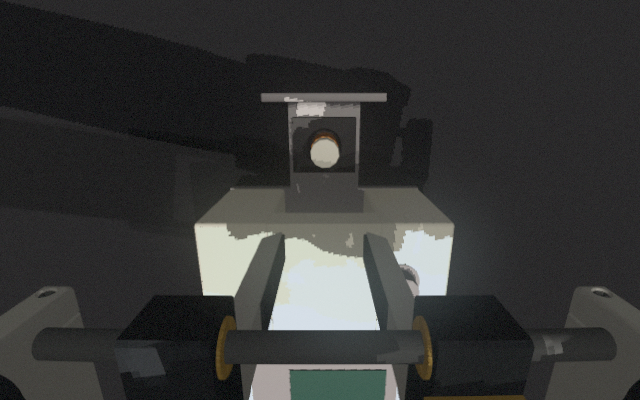

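The vial is standing upright in the well, with its cap at (324,153) and its top at z = 80.5. Next I go out in front of the panel with the fingers shut.

```bash
python3 -m jog '[[[0.5,0,0,0,0,0,0],[0.9,0,0,0,0,0,0],[0.9,0,0,0,0,0,0],[0.6,0.01,0,0,0,0,0],[0.25,0,0,0,0,0,0],[0,0,0,0,0,0,0]]]'
python3 go.py 573.7 40.2 50 79.8
```

```text
clock: 16.95
tcp_pos: [574.6, 43.9, 181.0]
ee_rot: [-180.0, 0.0, 79.9]
contact_force: [0.6, 0.4, 0.2]
opening: 0.005
t 16.95 tcp [574.6  43.9 181. ] rot [-180.     0.    79.9] F [0.6 0.4 0.2] op 0.005
shift [-0.095 -0.005  3.274] turn [-0.    0.    0.02]
```

```bash
python3 -m jog '[[[0,0,0.4,0,0,0,0],[0,0,0.8,0,0,0,0],[0,0,0.8,0,0,0,0],[0,0,0.7,0,0,0,0],[0,0,0.4,0,0,0,0],[0,0,0.17,0,0,0,0],[0,0,0,0,0,0,0]]]'
python3 -m jog '[[[-0.2,0,0,0,0,0,0],[-0.2,0,0,0,0,0,0],[-0.15,0,0,0,0,0,0],[-0.06,0,0,0,0,0,0],[0,0,0,0,0,0,0]]]'
python3 go.py 568.9 13.7 50 79.8
```

```text
clock: 17.82
tcp_pos: [574.8, 42.7, 50.3]
ee_rot: [180.0, -0.0, 79.8]
contact_force: [-0.5, -0.9, 1.0]
opening: 0.002
clock: 18.45
tcp_pos: [570.4, 18.7, 50.3]
ee_rot: [180.0, -0.0, 79.8]
contact_force: [0.3, 0.1, -0.1]
opening: 0.006
t 18.45 tcp [570.4  18.7  50.3] rot [180.   -0.   79.8] F [ 0.3  0.1 -0.1] op 0.006
shift [-0.13  -0.014  0.008] turn [ 0.   -0.   -0.01]
```

```bash
python3 -m jog '[[[-0.04,0,0,0,0,0,0],[-0.04,0,0,0,0,0,0],[-0.04,0,0,0,0,0,0],[-0.04,0,0,0,0,0,0],[-0.04,0,0,0,0,0,0],[-0.04,0,0,0,0,0,0]]]'
```

```text
clock: 19.2
tcp_pos: [568.7, 9.6, 50.2]
ee_rot: [180.0, -0.0, 79.8]
contact_force: [1.0, 3.6, 0.2]
opening: 0.003
```

```bash
python3 -m jog '[[[-0.05,0,0,0,0,0,0],[-0.06,0,0,0,0,0,0],[-0.06,0,0,0,0,0,0],[-0.06,0,0,0,0,0,0],[-0.06,0,0,0,0,0,0],[-0.06,0,0,0,0,0,0],[-0.05,0,0,0,0,0,0],[-0.04,0,0,0,0,0,0]]]'
python3 - <<'E'
from station import ctrl
from h import *
f=ctrl.grab_frame("side");pickle.dump(f,open("s5.pkl","wb"));s=ctrl.read_state();print(s["tcp_pos"],s["contact_force"])
cv2.imwrite("pics/s5.png",cv2.resize(cv2.convertScaleAbs(f["pixels"][110:230,310:450],alpha=1.6),None,fx=5,fy=5,interpolation=cv2.INTER_CUBIC))
E
```

```text
clock: 20.2
tcp_pos: [565.5, -8.0, 50.2]
ee_rot: [-180.0, -0.0, 79.8]
contact_force: [1.9, 5.0, -0.6]
opening: 0.004
[565.44347714  -8.0865622   50.22763234] [-0.16705906  3.83554971 -0.48901759]
```

View pics/s5.png

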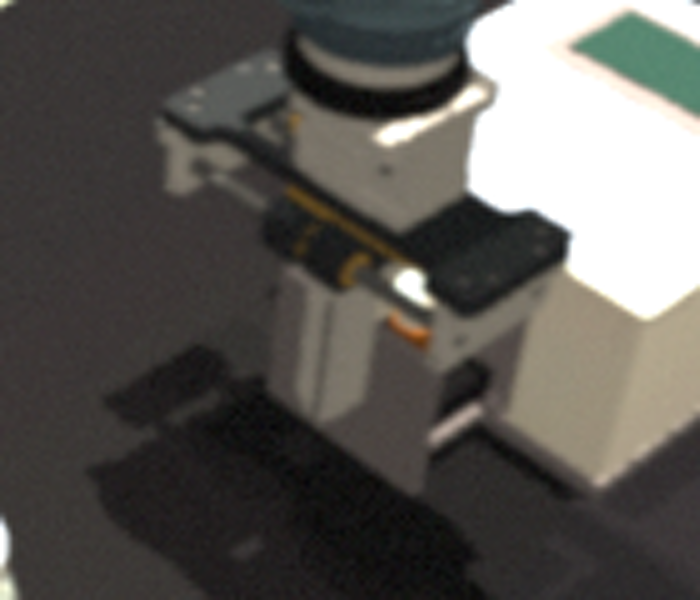

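The push is going squarely at panel mid-width, with the vial cap behind the panel. The tray is at about 63, so I continue.

```bash
python3 -m jog '[[[-0.05,0,0,0,0,0,0],[-0.05,0,0,0,0,0,0],[-0.05,0,0,0,0,0,0],[-0.05,0,0,0,0,0,0],[-0.05,0,0,0,0,0,0],[-0.05,0,0,0,0,0,0],[-0.04,0,0,0,0,0,0]]]'
python3 -m jog '[[[-0.04,0,0,0,0,0,0],[-0.04,0,0,0,0,0,0],[-0.04,0,0,0,0,0,0],[-0.04,0,0,0,0,0,0]]]'
python3 -m jog '[[[-0.04,0,0,0,0,0,0],[-0.04,0,0,0,0,0,0],[-0.04,0,0,0,0,0,0],[-0.04,0,0,0,0,0,0]]]'
```

```text
clock: 21.12
tcp_pos: [563.1, -21.3, 50.2]
ee_rot: [-180.0, -0.0, 79.8]
contact_force: [0.3, 4.7, -1.1]
opening: 0.005
clock: 21.62
tcp_pos: [562.0, -26.9, 50.2]
ee_rot: [-180.0, -0.1, 79.8]
contact_force: [2.8, 7.7, -0.3]
opening: 0.002
clock: 22.12
tcp_pos: [560.8, -33.6, 50.2]
ee_rot: [-180.0, -0.0, 79.8]
contact_force: [0.3, 6.3, -0.3]
opening: 0.003
```

```bash
python3 -m jog '[[[-0.035,0,0,0,0,0,0],[-0.035,0,0,0,0,0,0],[-0.035,0,0,0,0,0,0],[-0.035,0,0,0,0,0,0],[-0.035,0,0,0,0,0,0],[-0.035,0,0,0,0,0,0]]]'
python3 -m jog '[[[-0.035,0,0,0,0,0,0],[-0.035,0,0,0,0,0,0],[-0.035,0,0,0,0,0,0]]]'
```

```text
clock: 22.88
tcp_pos: [559.3, -41.8, 50.2]
ee_rot: [-180.0, -0.0, 79.8]
contact_force: [1.7, 5.8, -0.0]
opening: 0.006
clock: 23.25
tcp_pos: [558.6, -45.9, 50.2]
ee_rot: [-180.0, -0.0, 79.8]
contact_force: [1.8, 5.6, -0.5]
opening: 0.008
```

```bash
python3 -m jog '[[[-0.03,0,0,0,0,0,0],[-0.03,0,0,0,0,0,0],[-0.03,0,0,0,0,0,0]]]'
python3 -m jog '[[[-0.03,0,0,0,0,0,0],[-0.03,0,0,0,0,0,0]]]'
```

```text
clock: 23.62
tcp_pos: [558.0, -49.1, 50.2]
ee_rot: [-180.0, -0.1, 79.8]
contact_force: [1.9, 8.4, -0.2]
opening: 0.009
clock: 23.88
tcp_pos: [557.6, -51.1, 50.3]
ee_rot: [-180.0, -0.1, 79.8]
contact_force: [1.3, 8.9, -0.4]
opening: 0.004
```

```bash
python3 -m jog '[[[-0.03,0,0,0,0,0,0],[-0.03,0,0,0,0,0,0]]]'
python3 -m jog '[[[-0.03,0,0,0,0,0,0],[-0.03,0,0,0,0,0,0]]]'
```

```text
clock: 24.12
tcp_pos: [557.3, -53.2, 50.3]
ee_rot: [-180.0, -0.1, 79.8]
contact_force: [2.2, 9.8, 0.7]
opening: 0.008
clock: 24.38
tcp_pos: [556.7, -56.2, 50.2]
ee_rot: [-180.0, -0.1, 79.8]
contact_force: [2.0, 7.8, 0.0]
opening: 0.0
```

```bash
python3 -m jog '[[[-0.025,0,0,0,0,0,0],[-0.025,0,0,0,0,0,0]]]'
python3 -m jog '[[[-0.02,0,0,0,0,0,0]]]'
```

```text
clock: 24.62
tcp_pos: [556.3, -58.3, 50.2]
ee_rot: [-180.0, -0.1, 79.8]
contact_force: [1.9, 5.8, -0.9]
opening: 0.008
clock: 24.75
tcp_pos: [556.2, -59.2, 50.2]
ee_rot: [-180.0, -0.0, 79.8]
contact_force: [1.5, 5.9, -0.3]
opening: 0.007
```

```bash
python3 -m jog '[[[-0.02,0,0,0,0,0,0]]]'
```

```text
clock: 24.88
tcp_pos: [556.0, -60.3, 50.2]
ee_rot: [-180.0, -0.0, 79.8]
contact_force: [1.5, 6.0, 0.4]
opening: 0.005
```

```bash
python3 -m jog '[[[-0.02,0,0,0,0,0,0]]]'
```

```text
clock: 25.0
tcp_pos: [555.8, -61.3, 50.2]
ee_rot: [-180.0, 0.0, 79.8]
contact_force: [-0.0, 4.3, -0.8]
opening: 0.006
```

```bash
python3 -m jog '[[[-0.02,0,0,0,0,0,0]]]'
```

```text
clock: 25.12
tcp_pos: [555.7, -61.7, 50.2]
ee_rot: [-180.0, -0.1, 79.8]
contact_force: [1.1, 6.6, -0.1]
opening: 0.008
```

```bash
python3 -m jog '[[[-0.015,0,0,0,0,0,0]]]'
```

```text
clock: 25.25
tcp_pos: [555.6, -62.1, 50.2]
ee_rot: [-180.0, -0.1, 79.8]
contact_force: [1.5, 6.0, -1.3]
opening: 0.007
```

```bash
python3 -m jog '[[[-0.015,0,0,0,0,0,0]]]'
```

```text
clock: 25.38
tcp_pos: [555.5, -62.7, 50.2]
ee_rot: [-180.0, -0.1, 79.8]
contact_force: [1.0, 7.1, 0.5]
opening: 0.004
```

```bash
python3 -m jog '[[[-0.01,0,0,0,0,0,0]]]'
```

```text
clock: 25.5
tcp_pos: [555.5, -63.0, 50.3]
ee_rot: [-180.0, -0.1, 79.8]
contact_force: [0.9, 6.1, 0.6]
opening: 0.003
```

```bash
python3 -m jog '[[[-0.01,0,0,0,0,0,0]]]'
```

```text
clock: 25.62
tcp_pos: [555.4, -63.3, 50.2]
ee_rot: [-180.0, -0.1, 79.8]
contact_force: [1.3, 8.1, 0.0]
opening: 0.008
```

```bash
python3 -m jog '[[[-0.01,0,0,0,0,0,0]]]'
```

```text
clock: 25.75
tcp_pos: [555.4, -63.4, 50.2]
ee_rot: [-180.0, -0.1, 79.8]
contact_force: [2.3, 9.0, -0.9]
opening: 0.004
```

```bash
python3 -m jog '[[[-0.01,0,0,0,0,0,0]]]'
```

```text
clock: 25.88
tcp_pos: [555.4, -63.5, 50.3]
ee_rot: [-180.0, -0.1, 79.8]
contact_force: [1.9, 10.3, -0.4]
opening: 0.007
```

```bash
python3 -m jog '[[[-0.01,0,0,0,0,0,0]]]'
```

```text
clock: 26.0
tcp_pos: [555.4, -63.7, 50.3]
ee_rot: [-180.0, -0.2, 79.7]
contact_force: [2.1, 10.8, 0.8]
opening: 0.001
```

```bash
python3 -m jog '[[[-0.01,0,0,0,0,0,0]]]'
```

```text
clock: 26.12
tcp_pos: [555.3, -63.8, 50.3]
ee_rot: [-180.0, -0.2, 79.8]
contact_force: [2.0, 12.3, 0.6]
opening: 0.003
```

```bash
python3 -m jog '[[[-0.01,0,0,0,0,0,0]]]'; python3 -m jog '[[[0.03,0,0,0,0,0,0],[0.06,0,0,0,0,0,0],[0.1,0,0,0,0,0,0],[0.2,0,0,0,0,0,0],[0.4,0,0,0,0,0,0],[0.5,0,0,0,0,0,0],[0.7,0,0,0,0,0,0],[0.7,0,0,0,0,0,0]]]'
python3 -m jog '[[[0.7,0,0,0,0,0,0],[0.7,0,0,0,0,0,0],[0.4,0,0,0,0,0,0],[0,0,0,0,0,0,0]]]'
python3 - <<'E'
from station import ctrl
from h import *
from tray import O,X,Y
f=ctrl.grab_frame("top");P=cloud(f).reshape(-1,3);d=P[:,:2]-O;a=d@X;b=d@Y
k=(abs(b)<45)&(a<-2)&(a>-120)&(P[:,2]>78)&(P[:,2]<96);print("panel",k.sum(),np.percentile(a[k],[5,50,95]))
w=ctrl.grab_frame("side");c=lambda g:cv2.resize(cv2.convertScaleAbs(g,alpha=1.5),(400,400),interpolation=cv2.INTER_CUBIC)
cv2.imwrite("pics/end.png",np.hstack([c(f["pixels"][170:300,390:520]),c(w["pixels"][90:220,350:480])]))
s=ctrl.read_state();print(s["contact_force"],s["tcp_pos"])
E
```

```text
clock: 26.25
tcp_pos: [555.3, -63.9, 50.3]
ee_rot: [-180.0, -0.2, 79.7]
contact_force: [2.8, 14.5, 0.4]
opening: 0.007
clock: 27.25
tcp_pos: [574.3, 41.9, 50.3]
ee_rot: [180.0, 0.0, 79.8]
contact_force: [-0.1, 1.2, 0.3]
opening: 0.007
clock: 27.75
tcp_pos: [586.9, 112.0, 50.2]
ee_rot: [180.0, 0.0, 79.9]
contact_force: [-0.1, -0.2, -0.2]
opening: 0.007
panel 146 [-17.77746913 -15.07317862 -10.99026791]
[-0.6210453   0.64499695  0.76157051] [586.79534367 110.62330585  50.15176157]
```

View pics/end.png

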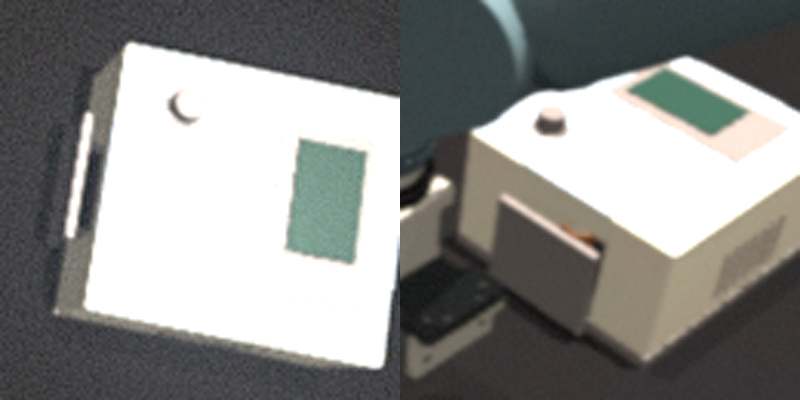

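The panel centre is at reader x = -15.1, a tray value of about 8.6. It stays shut with the arm clear, and the vial's amber glass shows behind it at (585,233). I'm handing in.

```bash
python3 -c "
from station import ctrl
print(ctrl.job_done())"
```

```text
the job is handed in; nothing more can be done
None
```

The job is done and handed in; the hand-in call reports no verdict. The tray is shut fully home with the vial standing in its well.

- **Key:** I pressed it with about 4.5 N and the tray popped out to about 85 mm.
- **Vial:** I took the one nearest the base, 540 mm away against 611 mm for the next. It was lowered into the well until it touched the floor at 4.9 N, then let go. From above it stood with its top at z = 80.5 mm, where 80 was expected.
- **Tray:** I pushed it past the first catch and the second latch ramp to the hard stop. The highest force I read was 14.8 N.

**Last checks:** with the arm clear (force about 0), the tray stays at about 8.6 mm, well under the 20 mm limit. The vial's glass is visible behind the panel. The arm never came near the jar, tip box or timer. I did not re-measure those three, or the vial's tilt, after the tray was closed.

**Disagreement:** the top and wrist cameras differed by about 3.5 mm on the well's position. I used a spot between the two, and the vial went in without resistance.

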